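# Count pebbles through the gate of a counting tray

## Task

Three small rounded pebbles lie on the deck of the wooden counting tray: push them with your fingertips across the deck and through the narrow gate, one at a time, letting each come to rest in the slot behind the gate before the next goes through. Only push them, never pick them up. Leave the flat angular sherd where it lies on the deck, and do not disturb the jar and the brush on the table.

Things in the scene. Friction and masses are not known exactly. Their poses are not given: they have to be found in the camera images.
- tray: wooden counting tray, fixed. Origin on the table; x axis from its open front edge (near the robot) towards the gate, y left, z up. Plywood deck: top 60 mm above the origin, x = -120 to +70 mm, 234 mm wide between side rails 20 mm high, no lip in front. A 20 mm high aluminium fence closes it at x = 70 to 76 mm but for the gate in the middle; two such wings at 45 degrees lead in, from x 40, y +-58 mm
- gate (a point): middle of the gate at deck height: an opening 50 mm wide (along the tray's y) in the 6 mm thick fence, open above; wide enough for one pebble. The deck ends at this point's x, and a pebble whose centre passes it tips and drops into the slot, so the fingers need not go through the gate
- slot (a point): middle of the slot's floor, 54 mm below the deck. The slot is an open-topped box 79 mm long (tray x = 70 to 149 mm) and 70 mm wide inside, with walls up to 20 mm above the deck; all three pebbles fit in
- pebble_0_mid (a point): one of three small rounded smooth pebbles on the deck, 26 x 32 x 17 mm, yaw arbitrary. The point is its centre, about 8.5 mm above the deck. It slides, turns or rolls when pushed. Pebbles and sherd lie in any order in four places, two about 155 mm and two about 90 mm before the gate, 60 mm or more apart
- pebble_1_mid (a point): one of three small rounded smooth pebbles on the deck, 27 x 28 x 16 mm, yaw arbitrary. The point is its centre, about 8 mm above the deck. It slides, turns or rolls when pushed. Pebbles and sherd lie in any order in four places, two about 155 mm and two about 90 mm before the gate, 60 mm or more apart
- pebble_2_mid (a point): one of three small rounded smooth pebbles on the deck, 26 x 27 x 14 mm, yaw arbitrary. The point is its centre, about 7 mm above the deck. It slides, turns or rolls when pushed. Pebbles and sherd lie in any order in four places, two about 155 mm and two about 90 mm before the gate, 60 mm or more apart
- sherd_mid (a point): centre of the flat angular dark pottery sherd, 26 x 44 x 13 mm, that lies on the deck among the pebbles and must stay there; the point is 6.5 mm above the deck
- sample_jar: round clear jar with pale contents and a dark green lid, 68 mm across, 90 mm tall, standing loose on the table to the left of the tray; origin at the centre of its underside
- brush_wood: wooden brush, 168 mm long, 28 mm wide, 21 mm high, lying loose on the table to the right of the tray; origin at the centre of its underside, its y axis along the brush

How it is judged:
On the way, in this order (a step that is already met when the one before it is completed fails the run):
1. one pebble lies in the slot while the other two are still on the deck side of the gate ((((x of pebble_0_mid in the frame of tray between 0.07 and 0.149 m and y of pebble_0_mid in the frame of tray between -0.035 and 0.035 m and z of pebble_0_mid in the frame of tray below 0.052 m) and x of each of pebble_1_mid, pebble_2_mid in the frame of tray below 0.072 m) or (x of each of pebble_0_mid, pebble_2_mid in the frame of tray below 0.072 m and (x of pebble_1_mid in the frame of tray between 0.07 and 0.149 m and y of pebble_1_mid in the frame of tray between -0.035 and 0.035 m and z of pebble_1_mid in the frame of tray below 0.052 m)) or (x of each of pebble_0_mid, pebble_1_mid in the frame of tray below 0.072 m and (x of pebble_2_mid in the frame of tray between 0.07 and 0.149 m and y of pebble_2_mid in the frame of tray between -0.035 and 0.035 m and z of pebble_2_mid in the frame of tray below 0.052 m)))), for 0.3 s.
2. two pebbles lie in the slot while the third is still on the deck side of the gate ((((x of pebble_0_mid in the frame of tray between 0.07 and 0.149 m and y of pebble_0_mid in the frame of tray between -0.035 and 0.035 m and z of pebble_0_mid in the frame of tray below 0.052 m) and (x of pebble_1_mid in the frame of tray between 0.07 and 0.149 m and y of pebble_1_mid in the frame of tray between -0.035 and 0.035 m and z of pebble_1_mid in the frame of tray below 0.052 m) and x of pebble_2_mid in the frame of tray below 0.072 m) or ((x of pebble_0_mid in the frame of tray between 0.07 and 0.149 m and y of pebble_0_mid in the frame of tray between -0.035 and 0.035 m and z of pebble_0_mid in the frame of tray below 0.052 m) and x of pebble_1_mid in the frame of tray below 0.072 m and (x of pebble_2_mid in the frame of tray between 0.07 and 0.149 m and y of pebble_2_mid in the frame of tray between -0.035 and 0.035 m and z of pebble_2_mid in the frame of tray below 0.052 m)) or (x of pebble_0_mid in the frame of tray below 0.072 m and (x of pebble_1_mid in the frame of tray between 0.07 and 0.149 m and y of pebble_1_mid in the frame of tray between -0.035 and 0.035 m and z of pebble_1_mid in the frame of tray below 0.052 m) and (x of pebble_2_mid in the frame of tray between 0.07 and 0.149 m and y of pebble_2_mid in the frame of tray between -0.035 and 0.035 m and z of pebble_2_mid in the frame of tray below 0.052 m)))), for 0.3 s.
3. all three pebbles lie in the slot (((x of pebble_0_mid in the frame of tray between 0.07 and 0.149 m and y of pebble_0_mid in the frame of tray between -0.035 and 0.035 m and z of pebble_0_mid in the frame of tray below 0.052 m) and (x of pebble_1_mid in the frame of tray between 0.07 and 0.149 m and y of pebble_1_mid in the frame of tray between -0.035 and 0.035 m and z of pebble_1_mid in the frame of tray below 0.052 m) and (x of pebble_2_mid in the frame of tray between 0.07 and 0.149 m and y of pebble_2_mid in the frame of tray between -0.035 and 0.035 m and z of pebble_2_mid in the frame of tray below 0.052 m))), for 0.2 s.
At the end, for the whole second after the job is handed in: All three pebbles lie inside the slot behind the gate, their centres at least 8 mm below the deck; the sherd's centre is within 25 mm of where it started, the jar within 20 mm and the brush within 30 mm (x of pebble_0_mid in the frame of tray between 0.07 and 0.149 m and y of pebble_0_mid in the frame of tray between -0.035 and 0.035 m and z of each of pebble_0_mid, pebble_1_mid, pebble_2_mid in the frame of tray below 0.052 m and x of pebble_1_mid in the frame of tray between 0.07 and 0.149 m and y of pebble_1_mid in the frame of tray between -0.035 and 0.035 m and x of pebble_2_mid in the frame of tray between 0.07 and 0.149 m and y of pebble_2_mid in the frame of tray between -0.035 and 0.035 m and not (distance of sherd_mid from where it was at the start of the episode above 0.025 m) and not (distance of sample_jar from where it was at the start of the episode above 0.02 m) and not (distance of brush_wood from where it was at the start of the episode above 0.03 m)); the robot touches nothing.
It fails at once if a pebble is lifted: its centre more than 28 mm above the deck (z of any of pebble_0_mid, pebble_1_mid, pebble_2_mid in the frame of tray above 0.088 m).
It fails at once if the sherd is moved more than 25 mm or lifted (distance of sherd_mid from where it was at the start of the episode above 0.025 m or z of sherd_mid in the frame of tray above 0.088 m).
It fails at once if the jar is moved more than 20 mm or the brush more than 30 mm (distance of sample_jar from where it was at the start of the episode above 0.02 m or distance of brush_wood from where it was at the start of the episode above 0.03 m).
It also fails if it takes over 48 s, if anything falls off the work surface, if the arm or the gripper's body presses on something with over 40 N, if the wrist force passes 120 N, or if a joint passes its speed limit or range.

## Robot

A 6-joint arm with a two-finger parallel gripper is mounted at the origin on a cart in front of the work surface, level with it; the furniture and walls round the work are solid. World frame = base frame: x ahead of the robot, y to its left, z up, the work surface at z = 0. Lengths are in m, angles in rad, forces in N, time in s.
With the tool pointing down it reaches from about 0.425 to 1.125 m from the base axis. Payload 14.9 kg.
Tool frame: the origin (TCP) lies midway between the tips of the shut fingers; the grasp point (between the pads) lies ctrl.pinch_z behind it (ctrl.pinch_z is the distance from the TCP to the grasp point, in m); z points along the fingers, x is the direction in which the jaws open and shut, and the axes are right-handed (so a half turn about z gives the same grasp; the last joint's range is limited). The gripper opens to 91 mm and grips with 3 to 60 N. Pads are 32 mm wide; open, the fingers measure 118 mm over their backs; the gripper's body (76 mm by 178 mm) begins 60 mm behind the grasp point.
Start: joints at [-1.345, 0.379, 1.734, -0, 1.028, -0.033], TCP at [0.179, -0.677, 0.214] pointing down, gripper open.
Joint ranges: [-2.77, 2.77], [-0.74, 2.19], [0, 2.66], [-1.06, 4.2], [0.31, 2.87], [-3.08, 3.08]. Speed limits (rad/s): [1.89, 1.89, 2.39, 3.14, 3.14, 3.14].

## Interface

Orientations are given as [roll, pitch, yaw] about the fixed x, y, z axes, in that order (R = Rz(yaw) Ry(pitch) Rx(roll)).
In Python, from workcell import ctrl, eyes gives the robot as it stands.
- The arm moves only by the tool jog_arm, never from a script. Its argument "increments" is a list that holds one entry, the list of rows, each a list of 6 numbers: the shift along the tool's x, y, z as a fraction of full scale, then the turn, a rotation vector about the tool's x, y, z as a fraction of full scale. In form: [[[tx, ty, tz, wx, wy, wz], ...]]. A call has 1 to 8 rows; each row shifts and turns the commanded pose from where the row before left it, along the tool's axes as they then stand; what a row does not reach is not made up. Full scale, the value 1, is 0.06 m for a shift and 4 degrees for a turn. A row lasts 1/8 s, in which the tool goes at most 62.5 mm and 10.7 degrees, less where a joint would pass 70% of its speed; a pose out of reach is approached as far as the arm can. A call with a number of a shift or a turn outside -1 to 1 is refused whole. A call with a gripper value outside its range is refused whole. "gripper" is the closure in counts, from 0 (fully open) to 255 (shut), set as the call begins (left out, the last holds). The fingers move at their own pace and stop on an object; the grip force is fixed at half the most. Time passes only in rows, so rows that do not move let the fingers close. It gives the time, the measured TCP pose, the force and the opening at its end, in the units of the state.
- ctrl.observe(): the state, without advancing time (a new reading comes with each control period).
- eyes.capture(name): name is "scene" or "top"; returns the picture (480x640x3 uint8, red, green, blue); there is no depth.
- eyes.camera_model(name): a dict with "mtx" (3x3 intrinsics, pixels), "world_from_camera" (4x4, takes a point from camera to world coordinates). Camera axes: x right, y down, z forward; pixel columns grow to the right and rows downward; lengths in m; the calibration is good to about 2 mm. A picture is of the moment at which its call begins. camera_model takes no time and is no camera call.
- ctrl.close_job(): hands the job in, once; it reports no verdict.
Trained networks look in the newest picture that a camera, given by its name, has taken for a name from the list of things; names that differ only in an ending like _2 or _b are one class to them, and where a whole thing is asked for, a point or a joint stands for the part that bears it (a point fixed in the world has none). Each returns a list of dicts, best first, with "confidence" (0 to 1); they miss things now and then, are a little off and sometimes report something else, mostly with a low value. They report only what shows in the picture. A call takes as long as a camera call.
- eyes.find_in(label, camera): "location" ([x, y, z] in m, in world coordinates, good to about 4 mm: the middle of the surface that is visible of it).
The state is a dict: "time": time; "joints": joint angles; "qd": joint speeds; "joint_torque": joint torques, N m; "tool_pos": TCP position; "tool_rot": TCP orientation; "wrist_force": force on the tool from outside, world axes, zero at the start; "torque": the same for the moment, N m; "gripper_width": finger opening in m.
Only numpy, scipy, OpenCV 4.12 (cv2) and the standard library are available. Lean on these libraries where they do the work, as an engineer would, in place of code of your own. Each camera call takes 0.05 s, during which the arm holds its last target. There are 200 camera calls.

## Working session

There is one attempt and no reset: what is moved stays moved. The work goes in short steps, Python scripts to look and compute and a tool call to move; the robot and the scene stay as the last step left them, time stands still between calls to the robot, and variables do not carry over. Pictures are saved under pics/ and viewed, about 8 in all and at most 12, crops included, and the job is handed in when it is done.

Besides the shell and the picture viewer there is one more tool, called after ">>>" as name([rows], argument=value, ...), one row to a line, values as JSON. jog_arm: Moves the arm, as the interface text tells. Its arguments: {"type":"object","properties":{"increments":{"type":"array"},"gripper":{"type":"number"}},"required":["increments"]}

```bash
mkdir -p pics
python3 - <<'E'
from workcell import ctrl, eyes
import cv2, numpy as np
s=ctrl.observe(); print(s['time'],s['tool_pos'],s['tool_rot'],s['gripper_width'],ctrl.pinch_z)
for c in ("top","scene"):
    im=eyes.capture(c); cv2.imwrite(f"pics/{c}0.png",im[:,:,::-1])
    m=eyes.camera_model(c); print(c,np.round(m['mtx'],1).tolist(),np.round(m['world_from_camera'],3).tolist())
for l in ("pebble_0_mid","sherd_mid","tray","gate","slot","sample_jar","brush_wood"):
    for d in eyes.find_in(l,"top")[:4]: print(l,round(d['confidence'],2),np.round(d['location'],3))
E
```

```text
0.0 [ 0.17902926 -0.67632299  0.21330288] [-3.14155040e+00  1.07635819e-03 -1.31205642e+00] 0.0911108745845907 0.0188
top [[452.9, 0.0, 324.0], [0.0, 452.9, 237.3], [0.0, 0.0, 1.0]] [[-0.108, -0.968, 0.228, 0.363], [-0.994, 0.106, -0.021, 0.026], [-0.004, -0.229, -0.973, 0.988], [0.0, 0.0, 0.0, 1.0]]
scene [[497.0, 0.0, 321.2], [0.0, 497.0, 240.6], [0.0, 0.0, 1.0]] [[0.91, -0.23, 0.345, 0.209], [-0.413, -0.55, 0.725, -0.702], [0.023, -0.803, -0.596, 0.663], [0.0, 0.0, 0.0, 1.0]]
pebble_0_mid 0.52 [ 0.467 -0.089  0.073]
sherd_mid 0.47 [ 0.438 -0.285  0.02 ]
tray 0.59 [ 0.53  -0.04   0.057]
gate 0.83 [ 0.53  -0.04   0.059]
slot 0.81 [ 0.528 -0.046  0.062]
sample_jar 0.64 [0.552 0.306 0.089]
brush_wood 0.76 [ 0.44  -0.283  0.019]
brush_wood 0.6 [ 0.532 -0.044  0.06 ]
```

View pics/top0.png

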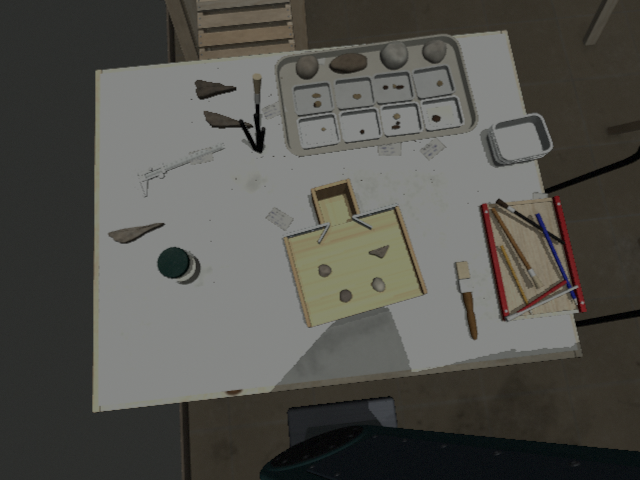

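View pics/scene0.png

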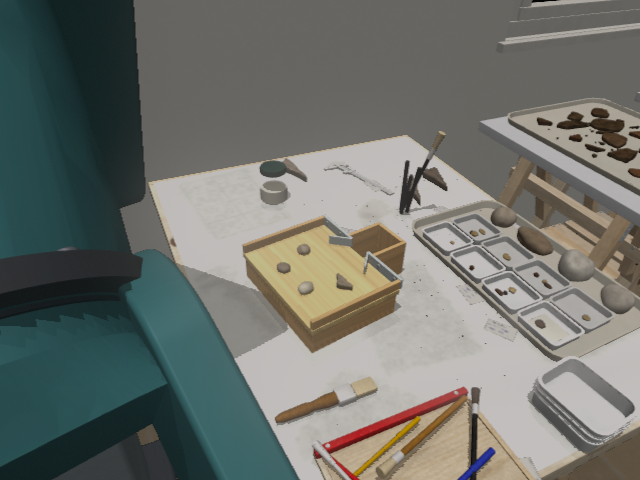

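The top picture shows the tray tilted slightly, with pebbles at about (324,270), (346,296) and (378,284), the sherd at (379,252) and the gate near (340,225). The scene view agrees. Next is an enlarged crop for precise corners.

Run:
```python
import cv2
im=cv2.imread("pics/top0.png")[175:331,278:434]
im=cv2.convertScaleAbs(cv2.resize(im,(600,600),interpolation=cv2.INTER_CUBIC),alpha=1.4)
cv2.imwrite("pics/crop0.png",im)
```

```text
(no output)
```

View pics/crop0.png

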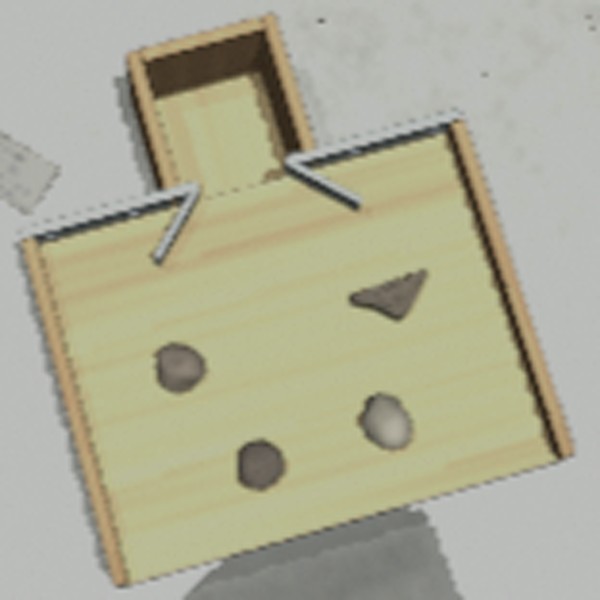

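```bash
cat > h.py <<'E'
import numpy as np, cv2
from workcell import ctrl, eyes
def cam(c):
    m=eyes.camera_model(c); return np.array(m['mtx']),np.array(m['world_from_camera'])
def proj(p,c="top"):
    K,T=cam(c); q=(np.asarray(p)-T[:3,3])@T[:3,:3]@K.T; return q[:,:2]/q[:,2:]
def ray(uv,z,c="top"):
    K,T=cam(c); uv=np.atleast_2d(uv); d=np.c_[uv,np.ones(len(uv))]@np.linalg.inv(K).T@T[:3,:3].T
    return T[:3,3]+d*((z-T[2,3])/d[:,2])[:,None]
def t2w(p,P):
    x,y,a=P; p=np.atleast_2d(p).astype(float); c,s=np.cos(a),np.sin(a)
    return np.c_[x+c*p[:,0]-s*p[:,1],y+s*p[:,0]+c*p[:,1],p[:,2]]
def w2t(p,P):
    x,y,a=P; c,s=np.cos(a),np.sin(a); d=np.atleast_2d(p)-[x,y,0]
    return np.c_[c*d[:,0]+s*d[:,1],-s*d[:,0]+c*d[:,1],d[:,2]]
E
python3 - <<'E'
from h import *
from scipy.optimize import least_squares
px=np.array([[198,188],[287,160],[157,261],[357,206],[150,66],[268,33],[130,580],[558,459],[41,238],[452,125]])/3.846+[278,175]
m=np.array([[73,25,80],[73,-25,80],[40,58,80],[40,-58,80],[149,35,80],[149,-35,80],[-120,117,80],[-120,-117,80],[70,117,80],[70,-117,80]])/1000
r=least_squares(lambda P:(proj(t2w(m,P))-px).ravel(),[0.5,-0.05,-0.1],loss='soft_l1')
print(r.x,np.round(r.fun.reshape(-1,2),1).tolist()); P=r.x
np.save("P.npy",P)
pb=np.array([[180,368],[261,465],[386,421],[390,295]])/3.846+[278,175]
print(np.round(w2t(ray(pb,0.067),P)*1000))
K,T=cam("top"); print(np.linalg.norm(T[:3,3]))
E
```

```text
[ 0.53545272 -0.04485268  0.16297063] [[0.3, -0.2], [0.3, 0.8], [-0.1, -0.1], [2.0, -0.5], [-1.5, -0.8], [-0.3, -0.7], [-0.4, 1.3], [1.3, 0.8], [-1.4, -0.3], [0.1, -0.2]]
[[-17.  61.  67.]
 [-78.  34.  67.]
 [-74. -37.  67.]
 [ -9. -59.  67.]]
1.0527964168803712
```

>>> jog_arm([
  [[-0.5,-0.8,0,0,0,0.7],[-0.5,-0.8,0,0,0,0.675],[-0.7,-0.6,0,0,0,0],[-0.7,-0.5,0,0,0,0],[-0.7,-0.5,0,0,0,0],[-0.7,-0.5,0,0,0,0],[-0.7,-0.5,0,0,0,0],[-0.7,-0.5,0,0,0,0]],
], gripper=255)

```text
time: 1.45
tool_pos: [0.4018, -0.3158, 0.2142]
tool_rot: [-3.141, -0.0, -1.408]
wrist_force: [0.6, 0.2, -0.6]
gripper_width: 0.0141
```

>>> jog_arm([
  [[-0.8,-0.4,0,0,0,0],[-0.8,-0.4,0,0,0,0],[-0.8,-0.4,0,0,0,0],[-0.8,-0.4,0,0,0,0],[-0.8,-0.4,0,0,0,0],[-0.8,-0.4,0,0,0,0],[-0.8,0,0,0,0,0],[0,0,0,0,0,0]],
])

```text
time: 2.45
tool_pos: [0.4885, 0.0399, 0.214]
tool_rot: [3.142, 0.0, -1.405]
wrist_force: [0.6, 0.5, 0.1]
gripper_width: 0.0006
```

```bash
cat > s.py <<'E'
from h import *
P=np.load("P.npy"); s=ctrl.observe(); w=s['tool_pos']
print('t',round(s['time'],2),'tray mm',np.round(w2t(w,P)*1000,1),'rpy deg',np.round(np.degrees(s['tool_rot']),1),'want yaw',round(np.degrees(P[2])-90,1),'F',np.round(s['wrist_force'],1),'gap',round(s['gripper_width'],4),np.round(s['joints'],2))
E
python3 s.py
```

```text
t 2.45 tray mm [[-32.6  91.3 214. ]] rpy deg [180.    0.  -80.5] want yaw -80.7 F [0.6 0.5 0.1] gap 0.0006 [0.03 0.04 2.15 0.   0.95 1.44]
```

>>> jog_arm([
  [[-0.09,-0.25,0.6,0,0,0],[0,0,0.6,0,0,0],[0,0,0.5,0,0,0],[0,0,0.3,0,0,0],[0,0,0.0,0,0,0]],
])

```text
time: 3.08
tool_pos: [0.5024, 0.0449, 0.0933]
tool_rot: [3.14, 0.0, -1.408]
wrist_force: [-0.2, 0.2, 0.1]
gripper_width: 0.0004
```

```bash
python3 s.py
python3 - <<'E'
from h import *
im=eyes.capture("top")[:,:,::-1][175:331,278:434]
cv2.imwrite("pics/c1.png",cv2.convertScaleAbs(cv2.resize(im,(600,600),interpolation=cv2.INTER_CUBIC),alpha=1.4))
E
```

```text
t 3.08 tray mm [[-18.1  93.9  93.3]] rpy deg [179.9   0.  -80.7] want yaw -80.7 F [-0.2  0.2  0.1] gap 0.0004 [ 0.04  0.27  2.17 -0.    0.71  1.45]
```

View pics/c1.png

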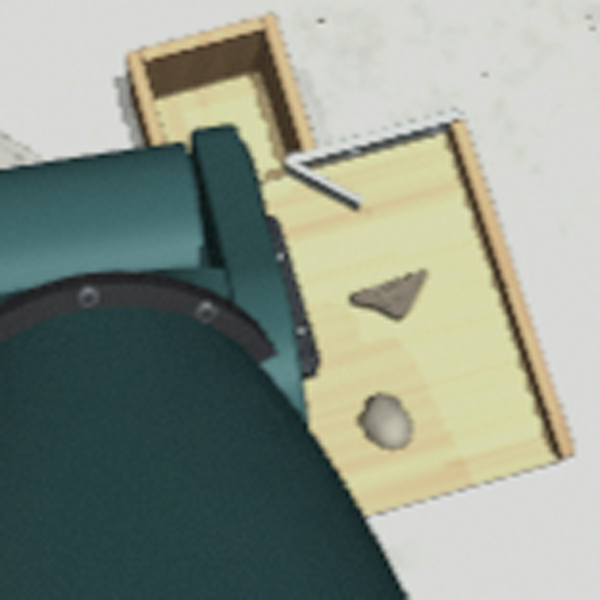

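The arm hides the work from the top camera, so I will check with the scene camera. Lowering now, then the sideways push.

>>> jog_arm([
  [[-0.04,0.0,0.15,0,0,0],[0,0,0.15,0,0,0],[0,0,0.13,0,0,0],[0,0,0.0,0,0,0]],
])

```text
time: 3.62
tool_pos: [0.502, 0.0478, 0.0675]
tool_rot: [3.14, 0.0, -1.408]
wrist_force: [-0.6, 0.2, 0.1]
gripper_width: 0.0005
```

>>> jog_arm([
  [[0.2,0,0,0,0,0],[0.12,0,0,0,0,0],[0.12,0,0,0,0,0],[0.12,0,0,0,0,0],[0.12,0,0,0,0,0],[0.1,0,0,0,0,0],[0.0,0,0,0,0,0]],
])

```text
time: 4.5
tool_pos: [0.51, 0.0012, 0.0681]
tool_rot: [3.142, -0.0, -1.408]
wrist_force: [-0.0, -0.2, 0.4]
gripper_width: 0.0004
```

```bash
python3 s.py
python3 - <<'E'
from h import *
im=eyes.capture("scene")[:,:,::-1][205:355,220:420]
cv2.imwrite("pics/c2.png",cv2.resize(im,(800,600),interpolation=cv2.INTER_CUBIC))
E
```

```text
t 4.5 tray mm [[-17.6  49.6  68.1]] rpy deg [180.   -0.  -80.7] want yaw -80.7 F [-0.  -0.2  0.4] gap 0.0004 [-0.04  0.32  2.16 -0.    0.66  1.37]
```

View pics/c2.png

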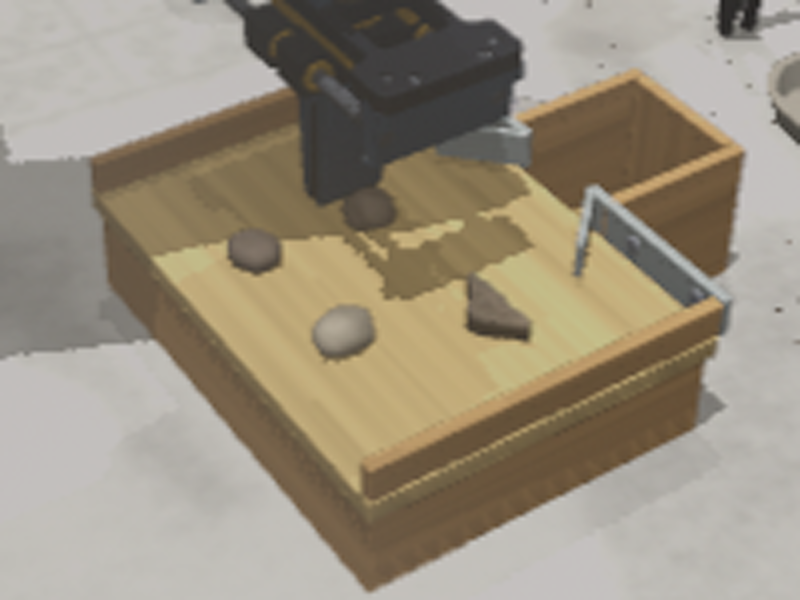

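The scene view works well. The pebble at crop (369,208) touches the shut fingers; the other two are at (254,250) and (343,332), the sherd at (497,312). I'll build an automatic locator on this view.

```bash
cat > loc.py <<'E'
from h import *
import sys
P=np.load("P.npy")
im=eyes.capture("scene")
n=sys.argv[1] if len(sys.argv)>1 else None
if n: cv2.imwrite(f"pics/{n}.png",cv2.resize(im[205:355,220:420,::-1],(800,600),interpolation=cv2.INTER_CUBIC))
hsv=cv2.cvtColor(im,cv2.COLOR_RGB2HSV)
# deck polygon mask; pebbles/sherd = low saturation on yellow wood
m=(hsv[...,1]<75).astype(np.uint8)
k=np.array([[-118,115],[-118,-95],[38,-95],[38,-60],[66,-24],[66,24],[38,60],[38,115]])/1000.
poly=proj(t2w(np.c_[k,np.full(len(k),.06)],P),"scene")
d=np.zeros_like(m); cv2.fillPoly(d,[np.round(poly).astype(int)],1)
N,L,st,ce=cv2.connectedComponentsWithStats(m*d)
for i in range(1,N):
    if st[i,4]>35: print('px',np.round(ce[i],1),'area',st[i,4],'tray',np.round(w2t(ray(ce[i],.067,"scene"),P)[0]*1000)[:2])
E
python3 loc.py
python3 - <<'E'
from h import *
P=np.load("P.npy")
px=np.array([[369,208],[254,250],[343,332],[497,312]])/4+[220,205]
print(np.round(w2t(ray(px,.067,"scene"),P)*1000))
E
```

```text
px [307.6 244.9] area 596 tray [-1. 67.]
px [283.1 267.1] area 114 tray [-78.  33.]
px [342.6 282.2] area 151 tray [ -8. -61.]
px [305.3 287.2] area 156 tray [-72. -36.]
[[-15.  30.  67.]
 [-78.  32.  67.]
 [-73. -39.  67.]
 [ -7. -64.  67.]]
```

>>> jog_arm([
  [[0.1,0,0,0,0,0],[0.12,0,0,0,0,0],[0.12,0,0,0,0,0],[0.1,0,0,0,0,0],[0.0,0,0,0,0,0]],
])

```text
time: 5.22
tool_pos: [0.5144, -0.0249, 0.0681]
tool_rot: [3.142, -0.0, -1.409]
wrist_force: [0.0, -0.6, 0.9]
gripper_width: 0.0009
```

```bash
python3 s.py; python3 loc.py c3
```

```text
t 5.22 tray mm [[-17.6  23.1  68.1]] rpy deg [180.   -0.  -80.7] want yaw -80.7 F [ 0.  -0.6  0.9] gap 0.0009 [-0.09  0.33  2.15 -0.    0.66  1.31]
px [315.7 249.2] area 800 tray [ 4. 47.]
px [283.1 267.2] area 113 tray [-78.  33.]
px [342.6 282.4] area 143 tray [ -8. -61.]
px [305.3 287.2] area 156 tray [-72. -36.]
```

View pics/c3.png

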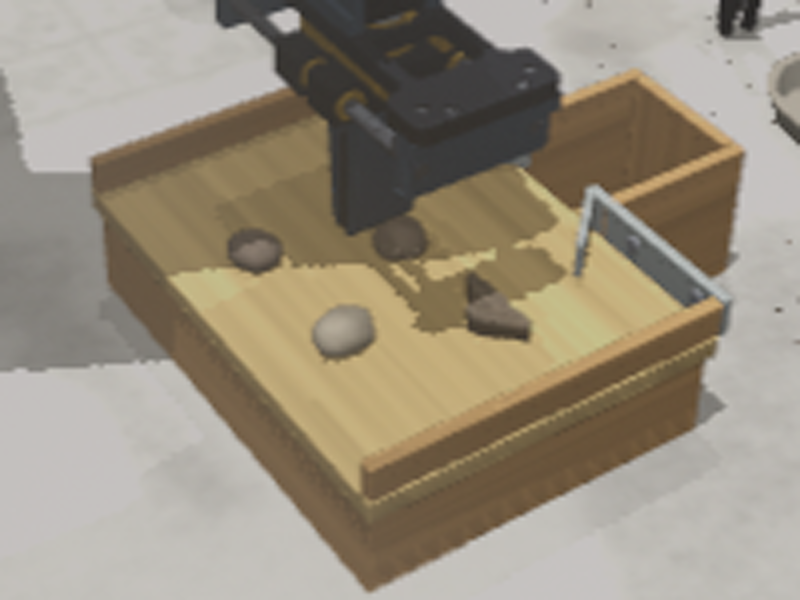

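The pebble followed, and is now near crop (400,238). Back off, lift, open to a cradle gap, and locate it.

>>> jog_arm([
  [[-0.12,0,0,0,0,0],[-0.05,0,0.0,0,0,0],[0,0.1,-0.4,0,0,0],[0.15,0.4,-0.2,0,0,0],[0.35,0.2,0,0,0,0],[0,0,0,0,0,0]],
], gripper=255)

```text
time: 6.02
tool_pos: [0.4757, -0.0512, 0.1043]
tool_rot: [-3.141, -0.0, -1.409]
wrist_force: [-0.4, -0.6, -0.1]
gripper_width: 0.0005
```

>>> jog_arm([
  [[0,0,0,0,0,0]],
], gripper=205)

```text
time: 6.15
tool_pos: [0.4763, -0.0504, 0.1041]
tool_rot: [-3.141, 0.0, -1.408]
wrist_force: [-0.7, 0.3, -0.1]
gripper_width: 0.0075
```

```bash
python3 s.py; python3 loc.py c4
```

```text
t 6.15 tray mm [[-59.3   4.1 104.1]] rpy deg [-180.     0.   -80.7] want yaw -80.7 F [-0.7  0.3 -0.1] gap 0.0075 [-0.15  0.21  2.22  0.    0.71  1.25]
px [303.4 245.1] area 775 tray [-9. 71.]
px [319.5 264.3] area 108 tray [-15.   4.]
px [283.  267.3] area 111 tray [-78.  33.]
px [342.7 282.5] area 145 tray [ -8. -62.]
px [305.5 287.3] area 159 tray [-72. -37.]
```

View pics/c4.png

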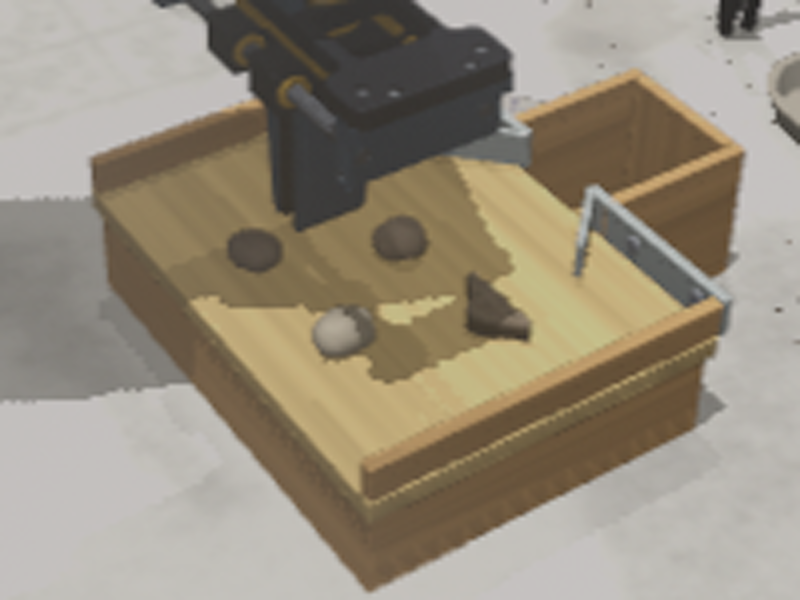

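Pebble is at tray (-15,4), the others unmoved. Lower the cradle behind it, then push straight ahead.

>>> jog_arm([
  [[0.02,-0.17,0.0,0,0,0],[0,0,0.3,0,0,0],[0,0,0.2,0,0,0],[0,0,0.1,0,0,0],[0,0,0,0,0,0]],
])

```text
time: 6.82
tool_pos: [0.4862, -0.0502, 0.0678]
tool_rot: [3.141, 0.0, -1.408]
wrist_force: [0.2, 0.2, -0.1]
gripper_width: 0.0178
```

>>> jog_arm([
  [[0,-0.12,0,0,0,0],[0,-0.12,0,0,0,0],[0,-0.12,0,0,0,0],[0,-0.12,0,0,0,0],[0,-0.12,0,0,0,0],[0,-0.12,0,0,0,0],[0,-0.12,0,0,0,0],[0,0,0,0,0,0]],
])

```text
time: 7.82
tool_pos: [0.5366, -0.0421, 0.0681]
tool_rot: [-3.141, -0.0, -1.408]
wrist_force: [-0.1, -0.1, -0.3]
gripper_width: 0.0181
```

```bash
python3 s.py; python3 loc.py c5
```

```text
t 7.83 tray mm [[ 1.5  2.5 68.1]] rpy deg [-180.    -0.   -80.7] want yaw -80.7 F [-0.1 -0.1 -0.3] gap 0.0181 [-0.12  0.36  2.11  0.    0.67  1.29]
px [328.8 252. ] area 682 tray [21. 26.]
px [283.1 267.2] area 112 tray [-78.  33.]
px [342.7 282.5] area 141 tray [ -8. -62.]
px [305.3 287.2] area 156 tray [-72. -36.]
```

View pics/c5.png

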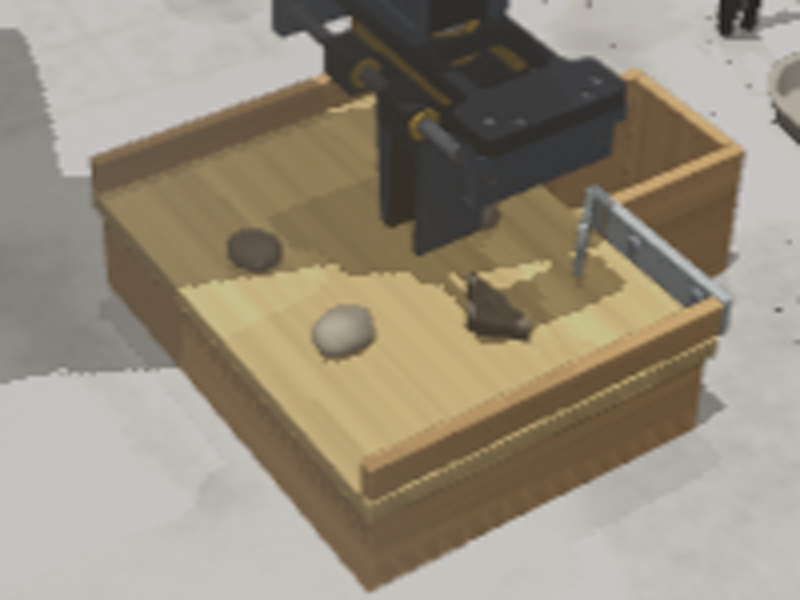

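The pebble sits ahead of the cradle, its edge showing at (490,215). Continue.

>>> jog_arm([
  [[0.01,-0.11,0,0,0,0],[0.01,-0.11,0,0,0,0],[0.01,-0.11,0,0,0,0],[0,-0.11,0,0,0,0],[0,-0.11,0,0,0,0],[0,-0.11,0,0,0,0],[0,-0.11,0,0,0,0],[0,-0.08,0,0,0,0]],
])

```text
time: 8.88
tool_pos: [0.5871, -0.0356, 0.0681]
tool_rot: [-3.142, 0.0, -1.408]
wrist_force: [-0.0, -0.2, 1.1]
gripper_width: 0.0184
```

>>> jog_arm([
  [[0,0,0,0,0,0],[0,0.4,0,0,0,0],[0,0.4,-0.4,0,0,0],[0,0.4,-0.5,0,0,0],[0,0.3,-0.2,0,0,0]],
])

```text
time: 9.5
tool_pos: [0.4974, -0.0505, 0.1355]
tool_rot: [-3.14, -0.0, -1.408]
wrist_force: [0.5, 1.0, 0.5]
gripper_width: 0.0182
```

```bash
python3 s.py; python3 loc.py c6
```

```text
t 9.5 tray mm [[-38.5   0.7 135.5]] rpy deg [-179.9   -0.   -80.7] want yaw -80.7 F [0.5 1.  0.5] gap 0.0182 [-0.15  0.18  2.17 -0.    0.79  1.26]
px [310.1 238. ] area 237 tray [15. 84.]
px [283.  267.3] area 110 tray [-78.  33.]
px [342.7 282.3] area 140 tray [ -8. -61.]
px [305.3 287.2] area 155 tray [-72. -36.]
```

View pics/c6.png

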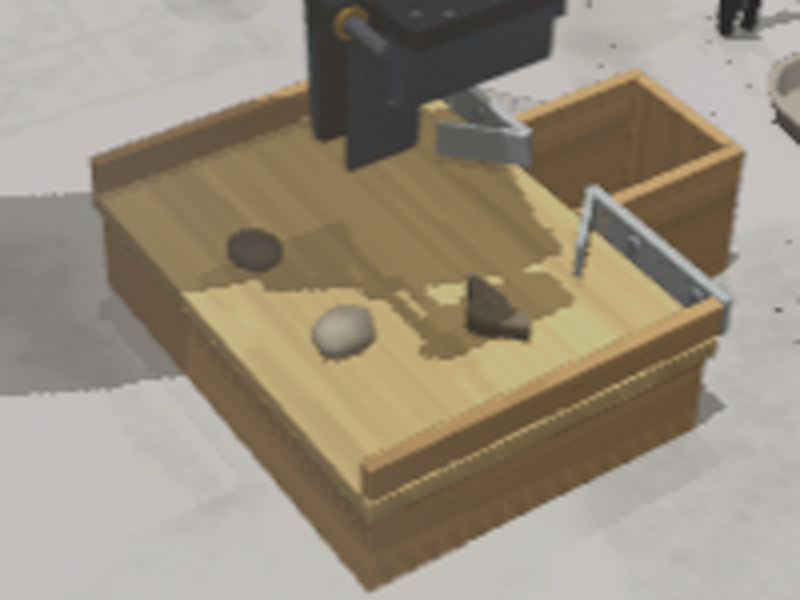

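The first pebble has left the deck into the slot; the other two and the sherd have not moved. Next is the pebble at (-78,33), approached from behind.

>>> jog_arm([
  [[-0.2,0.4,0,0,0,0],[-0.2,0.4,0.2,0,0,0],[-0.16,0.4,0.2,0,0,0],[0,0,0.1,0,0,0],[0,0,0,0,0,0]],
])

```text
time: 10.18
tool_pos: [0.422, -0.0289, 0.104]
tool_rot: [-3.142, -0.0, -1.408]
wrist_force: [-0.6, 0.3, -1.3]
gripper_width: 0.0179
```

```bash
python3 s.py; python3 loc.py
```

```text
t 10.18 tray mm [[-109.3   34.2  104. ]] rpy deg [-180.    -0.   -80.7] want yaw -80.7 F [-0.6  0.3 -1.3] gap 0.0179 [-0.12  0.13  2.32 -0.    0.69  1.28]
px [277.8 247.9] area 611 tray [-57.  90.]
px [283.  267.3] area 109 tray [-78.  33.]
px [342.7 282.4] area 158 tray [ -8. -62.]
px [305.4 287.3] area 155 tray [-72. -37.]
```

>>> jog_arm([
  [[0,0.1,0.0,0,0,0],[0,0,0.25,0,0,0],[0,0,0.2,0,0,0],[0,0,0.15,0,0,0],[0,0,0,0,0,0]],
])

```text
time: 10.85
tool_pos: [0.4149, -0.0297, 0.0672]
tool_rot: [3.14, 0.001, -1.408]
wrist_force: [-1.4, 0.7, 0.1]
gripper_width: 0.0178
```

```bash
python3 s.py; python3 loc.py
```

```text
t 10.85 tray mm [[-116.5   34.5   67.2]] rpy deg [179.9   0.  -80.7] want yaw -80.7 F [-1.4  0.7  0.1] gap 0.0178 [-0.13  0.2   2.34  0.    0.6   1.28]
px [278.6 255.6] area 1530 tray [-67.  68.]
px [342.4 282. ] area 150 tray [ -8. -61.]
px [305.4 287.4] area 153 tray [-73. -37.]
```

>>> jog_arm([
  [[0,-0.12,0,0,0,0],[0,-0.12,0,0,0,0],[0,-0.12,0,0,0,0],[0.04,-0.12,0,0,0,0],[0.04,-0.12,0,0,0,0],[0.04,-0.12,0,0,0,0],[0.04,-0.12,0,0,0,0],[0.04,-0.12,0,0,0,0]],
])

```text
time: 11.9
tool_pos: [0.4747, -0.0324, 0.0681]
tool_rot: [3.142, 0.0, -1.408]
wrist_force: [-0.1, 0.2, 1.0]
gripper_width: 0.0182
```

>>> jog_arm([
  [[0.04,-0.12,0,0,0,0],[0.04,-0.12,0,0,0,0],[0.04,-0.12,0,0,0,0],[0.04,-0.12,0,0,0,0],[0.04,-0.12,0,0,0,0],[0.04,-0.12,0,0,0,0],[0.04,-0.12,0,0,0,0],[0.04,-0.12,0,0,0,0]],
])

```text
time: 12.9
tool_pos: [0.5347, -0.042, 0.0681]
tool_rot: [-3.142, 0.0, -1.408]
wrist_force: [-0.7, -0.8, 0.8]
gripper_width: 0.0181
```

```bash
python3 s.py; python3 loc.py c7
```

```text
t 12.9 tray mm [[-0.3  3.  68.1]] rpy deg [-180.     0.   -80.7] want yaw -80.7 F [-0.7 -0.8  0.8] gap 0.0181 [-0.12  0.35  2.11  0.    0.67  1.29]
px [327.8 251.9] area 718 tray [20. 27.]
px [342.6 282.4] area 135 tray [ -8. -62.]
px [305.3 287.2] area 156 tray [-72. -36.]
```

View pics/c7.png

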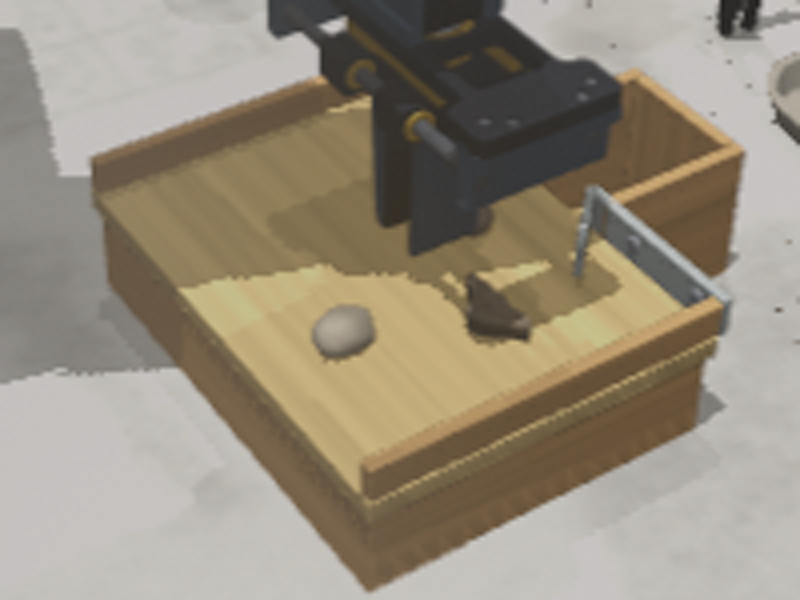

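The second pebble is nested ahead of the cradle, edge at (485,220). I'll push it through as before, then retreat.

>>> jog_arm([
  [[0.02,-0.12,0,0,0,0],[0.02,-0.11,0,0,0,0],[0.01,-0.11,0,0,0,0],[0,-0.11,0,0,0,0],[0,-0.11,0,0,0,0],[0,-0.11,0,0,0,0],[0,-0.11,0,0,0,0],[0,-0.1,0,0,0,0]],
])

```text
time: 13.95
tool_pos: [0.5872, -0.0362, 0.0681]
tool_rot: [-3.142, 0.0, -1.408]
wrist_force: [-0.2, 0.4, 0.4]
gripper_width: 0.0175
```

>>> jog_arm([
  [[0,0,0,0,0,0],[0,0.4,0,0,0,0],[0,0.4,-0.4,0,0,0],[0,0.4,-0.5,0,0,0],[0.1,0.4,-0.2,0,0,0],[0.2,0.4,0,0,0,0],[0.3,0.6,0,0,0,0],[0.1,0.1,0.2,0,0,0]],
])

```text
time: 14.95
tool_pos: [0.4325, -0.1047, 0.1224]
tool_rot: [-3.141, -0.001, -1.409]
wrist_force: [0.8, -0.1, -0.2]
gripper_width: 0.0186
```

```bash
python3 s.py; python3 loc.py
```

```text
t 14.95 tray mm [[-111.3  -42.4  122.4]] rpy deg [-179.9   -0.   -80.7] want yaw -80.7 F [ 0.8 -0.1 -0.2] gap 0.0186 [-0.29  0.12  2.28 -0.    0.74  1.12]
px [299.4 253.3] area 1845 tray [-30.  53.]
px [342.8 282.4] area 160 tray [ -8. -62.]
px [305.4 287.3] area 155 tray [-72. -37.]
```

Run:
```python
from h import *
a=cv2.resize(eyes.capture("scene")[205:355,220:420,::-1],(400,300),interpolation=cv2.INTER_CUBIC)
b=cv2.resize(eyes.capture("top")[175:325,278:434,::-1],(400,300),interpolation=cv2.INTER_CUBIC)
cv2.imwrite("pics/c8.png",np.hstack([a,cv2.convertScaleAbs(b,alpha=1.5)]))
```

```text
(no output)
```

View pics/c8.png

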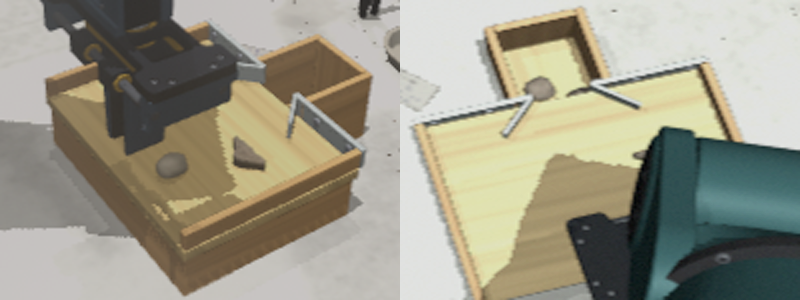

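The top view (right half) shows one pebble at (540,88) near the gate and the other mostly hidden under the deck edge at (578,92). I'll compute the height-dependent position of the first.

Run:
```python
from h import *
P=np.load("P.npy")
px=np.array([[540-400,88],[578-400,92]])*[.39,.5]+[278,175]
for z in (.015,.035,.05,.068): print(z,np.round(w2t(ray(px,z),P)*1000).tolist())
c=(proj(t2w([[.07,.025,.06],[.07,-.025,.06]],P))-[278,175])/[.39,.5]+[400,0]; print(c)
im=eyes.capture("top"); cv2.imwrite("pics/c9.png",cv2.convertScaleAbs(cv2.resize(im[180:240,300:380,::-1],(800,600),interpolation=cv2.INTER_CUBIC),alpha=1.6))
```

```text
0.015 [[98.0, 11.0, 15.0], [85.0, -20.0, 15.0]]
0.035 [[93.0, 13.0, 35.0], [80.0, -17.0, 35.0]]
0.05 [[89.0, 14.0, 50.0], [76.0, -15.0, 50.0]]
0.068 [[84.0, 16.0, 68.0], [72.0, -13.0, 68.0]]
[[533.67363822 104.84856949]
 [591.83218133  92.58076095]]
```

View pics/c9.png

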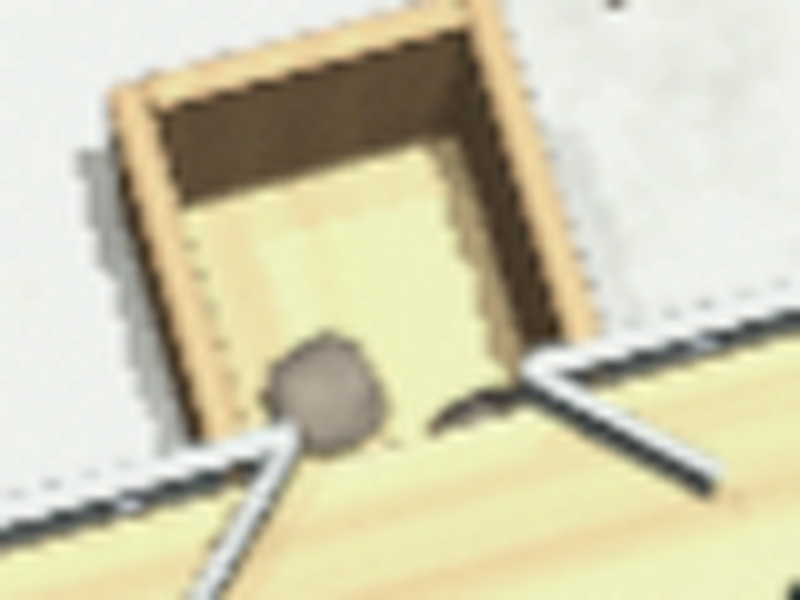

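Both pebbles lie in the slot, on its floor by parallax. Now the last one.

>>> jog_arm([
  [[-0.07,0.03,0.0,0,0,0],[0,0,0.3,0,0,0],[0,0,0.3,0,0,0],[0,0,0.2,0,0,0],[0,0,0.1,0,0,0],[0,0,0,0,0,0]],
])

```text
time: 15.9
tool_pos: [0.4313, -0.1, 0.068]
tool_rot: [3.141, 0.0, -1.408]
wrist_force: [0.0, 0.1, 0.1]
gripper_width: 0.0181
```

```bash
python3 s.py; python3 loc.py
```

```text
t 15.9 tray mm [[-111.8  -37.5   68. ]] rpy deg [180.    0.  -80.7] want yaw -80.7 F [0.  0.1 0.1] gap 0.0181 [-0.28  0.23  2.29 -0.    0.62  1.13]
px [296.5 267.4] area 2980 tray [-57.  19.]
px [342.8 282.5] area 161 tray [ -8. -62.]
```

>>> jog_arm([
  [[0,-0.1,0,0,0,0],[0,-0.1,0,0,0,0],[-0.03,-0.1,0,0,0,0],[-0.05,-0.09,0,0,0,0],[-0.05,-0.09,0,0,0,0],[-0.05,-0.09,0,0,0,0],[-0.05,-0.09,0,0,0,0],[-0.05,-0.09,0,0,0,0]],
])

```text
time: 16.95
tool_pos: [0.4732, -0.076, 0.0681]
tool_rot: [3.142, 0.0, -1.408]
wrist_force: [-0.4, 0.0, -0.3]
gripper_width: 0.0177
```

>>> jog_arm([
  [[-0.05,-0.09,0,0,0,0],[-0.05,-0.09,0,0,0,0],[-0.05,-0.09,0,0,0,0],[-0.05,-0.09,0,0,0,0],[-0.05,-0.09,0,0,0,0],[-0.05,-0.09,0,0,0,0],[-0.03,-0.1,0,0,0,0],[0,-0.1,0,0,0,0]],
])

```text
time: 17.95
tool_pos: [0.5139, -0.0493, 0.0681]
tool_rot: [3.142, 0.0, -1.408]
wrist_force: [0.2, -0.0, 0.6]
gripper_width: 0.0179
```

```bash
python3 s.py; python3 loc.py c10
```

```text
t 17.95 tray mm [[-22.   -0.9  68.1]] rpy deg [180.    0.  -80.7] want yaw -80.7 F [ 0.2 -0.   0.6] gap 0.0179 [-0.14  0.33  2.15  0.    0.66  1.27]
px [322.  252.6] area 1111 tray [ 9. 31.]
px [342.6 282.5] area 145 tray [ -9. -62.]
```

>>> jog_arm([
  [[0,-0.11,0,0,0,0],[0,-0.11,0,0,0,0],[0,-0.11,0,0,0,0],[0,-0.11,0,0,0,0],[0,-0.11,0,0,0,0],[0,-0.11,0,0,0,0],[0,-0.11,0,0,0,0],[0,-0.11,0,0,0,0]],
])

```text
time: 19.0
tool_pos: [0.5661, -0.0409, 0.0681]
tool_rot: [3.142, 0.0, -1.408]
wrist_force: [0.2, -0.7, -0.1]
gripper_width: 0.0177
```

>>> jog_arm([
  [[0,-0.11,0,0,0,0],[0,-0.11,0,0,0,0],[0,-0.11,0,0,0,0],[0,-0.05,0,0,0,0],[0,0,0,0,0,0]],
])

```text
time: 19.62
tool_pos: [0.5882, -0.0372, 0.0681]
tool_rot: [3.142, -0.0, -1.408]
wrist_force: [-0.0, 0.0, 0.3]
gripper_width: 0.018
```

>>> jog_arm([
  [[0,0.4,0,0,0,0],[0,0.4,-0.4,0,0,0],[0,0.4,-0.5,0,0,0],[0.3,0.4,-0.4,0,0,0],[0.6,0,-0.4,0,0,0],[0.9,0,0,0,0,0],[0.9,0,0,0,0,0],[0.9,0,0,0,0,0]],
])

```text
time: 20.62
tool_pos: [0.5283, -0.2677, 0.1703]
tool_rot: [-3.141, -0.0, -1.408]
wrist_force: [0.4, 0.5, 0.9]
gripper_width: 0.0177
```

>>> jog_arm([
  [[0.8,0,0,0,0,0],[0.8,0,0,0,0,0],[0.6,0,0,0,0,0],[0,0,0,0,0,0]],
])

```text
time: 21.12
tool_pos: [0.5496, -0.3982, 0.1699]
tool_rot: [-3.141, -0.0, -1.41]
wrist_force: [0.7, 0.5, 0.1]
gripper_width: 0.0178
```

```bash
python3 s.py; python3 loc.py
python3 - <<'E'
from h import *
P=np.load("P.npy")
im=eyes.capture("top"); hsv=cv2.cvtColor(im,cv2.COLOR_RGB2HSV)
c=im[205:232,325:360]
g=hsv[205:232,325:360]
print("sat");
for r in range(0,27): print(205+r,' '.join(f"{v:3d}" for v in g[r,::1,1]))
for l,cc in (("pebble_0_mid","top"),("pebble_0_mid","scene"),("sherd_mid","scene"),("sample_jar","top"),("brush_wood","top")):
    for d in eyes.find_in(l,cc)[:4]: print(l,cc,round(d['confidence'],2),np.round(d['location'],3),np.round(w2t(d['location'],P)*1000))
E
```

```text
t 21.12 tray mm [[ -43.3 -351.   169.9]] rpy deg [-180.    -0.   -80.8] want yaw -80.7 F [0.7 0.5 0.1] gap 0.0178 [-0.66  0.4   1.8  -0.    0.94  0.75]
px [339.6 265.3] area 323 tray [ 15. -19.]
px [310.6 254.4] area 81 tray [-13.  38.]
px [292.9 257. ] area 129 tray [-46.  50.]
px [282.4 258.2] area 107 tray [-65.  57.]
px [339.7 278. ] area 194 tray [ -6. -49.]
px [268.8 270.3] area 134 tray [-105.   39.]
sat
205  63  56  55  55  58  59  63  62  58  59  58  57  57  55  57  55  57  55  57  55  62  78  84  83  97 115 106 102 108  93  84  83  73  11   9
206  72  61  55  55  57  58  61  61  59  60  60  58  55  53  55  56  57  57  55  53  57  65  78  84  89 107 113 113 124 100  88  81  70  27   9
207  72  63  55  53  55  57  59  62  59  58  58  58  59  55  55  55  57  57  55  55  57  59  68  83  92 101 109  99 119 103  91  83  82  43  10
208  71  69  59  53  55  58  59  61  61  60  58  58  58  57  55  55  57  57  56  55  57  59  68  83  84  97 115 121 107 107  91  83  85  73  13
209  72  70  61  55  55  57  59  61  63  59  58  57  58  56  55  55  55  57  57  55  55  58  66  87  86  89 1
[... 2750 characters left out ...]
  63  64  63  63  63
229   6   4  22  65  70  68  63  58  58  59  59  59  62  65  66  68  70  70  72  72  72  72  69  70  66  66  65  64  64  63  61  62  61  62  63
230   5   5  64  70  70  70  65  61  61  64  66  68  70  72  72  72  72  75  72  72  68  68  65  65  63  62  61  63  63  63  63  63  64  65  63
231   4  29  69  72  72  68  65  68  68  70  70  72  72  74  74  72  70  68  66  64  65  64  63  63  62  61  64  63  65  65  66  64  65  66  65
pebble_0_mid top 0.66 [ 0.619 -0.032  0.035] [[84. -0. 35.]]
sherd_mid scene 0.51 [ 0.539 -0.11   0.069] [[ -7. -65.  69.]]
sample_jar top 0.55 [0.552 0.309 0.093] [[ 74. 346.  93.]]
brush_wood top 0.74 [ 0.441 -0.283  0.02 ] [[-132. -220.   20.]]
```

The pale pebble's outline is cut off along the deck-edge line, so it looks to be below deck level. The network agrees (surface z ≈ 35 mm). I'll move the arm out of the scene camera's view and confirm.

>>> jog_arm([
  [[0.7,0.4,-0.2,0,0,0],[0.7,0.4,-0.2,0,0,0],[0.7,0.5,0,0,0,0],[0.7,0.6,0,0,0,0],[0.6,0.6,0,0,0,0],[0.5,0.6,0,0,0,0],[0,0,0,0,0,0],[0,0,0,0,0,0]],
])

```text
time: 22.48
tool_pos: [0.4045, -0.6566, 0.194]
tool_rot: [3.142, 0.0, -1.408]
wrist_force: [-0.2, -0.1, -0.4]
gripper_width: 0.0177
```

```bash
python3 s.py; python3 loc.py
python3 - <<'E'
from h import *
P=np.load("P.npy")
eyes.capture("top"); im=eyes.capture("scene")
for i in range(3):
  for l,cc in (("pebble_0_mid","top"),("pebble_0_mid","scene"),("sherd_mid","scene")):
    for d in eyes.find_in(l,cc)[:4]: print(l,cc,round(d['confidence'],2),np.round(w2t(d['location'],P)*1000))
g=cv2.cvtColor(im,cv2.COLOR_RGB2HSV)
for n,p in (("pale at z30",[.086,-.002,.03]),("z52",[.08,0,.052]),("z65",[.078,0,.065])): print(n,proj(t2w([p],P),"scene"))
for r in range(240,276,2): print(r,' '.join(f"{v:3d}" for v in g[r,345:381,1]))
E
```

```text
t 22.48 tray mm [[-228.4 -582.4  194. ]] rpy deg [180.    0.  -80.7] want yaw -80.7 F [-0.2 -0.1 -0.4] gap 0.0177 [-1.05  0.51  1.58  0.    1.05  0.36]
px [333.5 262. ] area 2419 tray [11. -5.]
px [306. 270.] area 263 tray [-46.   3.]
px [279.1 254.8] area 104 tray [-65.  69.]
px [305.7 308.6] area 54 tray [-101.  -83.]
pale at z30 [[362.40601481 263.10486485]]
z52 [[360.20556362 255.01680056]]
z65 [[359.86018019 250.18102201]]
240  69  69  70  72  76  72  77  80  80  80  80  85  88  91  88  84  90  86  91  90  91  91  99  93  98 101 101 101 105 105 105 103 105 105 105 105
242  69  69  69  66  76  72  75  77  77  80  80  81  84  84  89  88  88  84  91  89  91  91  88  90  95  98  98  98 101 101 101 103 101 105 105 105
244  69  69  69  69  69  72  75  76  76  76  76  80  81  85  88  88  85  88  90  88  88  90  89  91  91  91  95  99 101 100 101 101 105 105 105 109
246  68  65  69  69  65  69  70  71  76  76  76  80  77  84  81  85  88  88  85  88  88  88  88  88  91  91  93  95  93  95  99  99 101 103 105 105
248  61  65  69  68  65  69  66  69  76  72  76  80  77  80  77  81  84  84 
[... 1295 characters left out ...]
  50  53  56  63  61  64  67  65  69  73  73  72  80  78  80  82  85  84  80  85  88  94  88  96  96  92  94
268  30  34  30  30  30  35  39  39  43  43  51  53  53  61  61  61  65  65  69  69  69  72  73  77  80  84  85  81  84  85  89  90  92  96  92 100
270  22  30  30  30  30  30  35  35  35  40  44  48  51  54  59  65  61  65  65  68  73  69  74  77  77  76  80  80  85  85  88  89  89  89  89  96
272  26  30  30  30  30  35  31  35  35  44  40  45  44  45  56  51  59  59  62  66  66  68  73  73  77  73  73  73  81  85  88  88  89  89  89  90
274  29  26  30  30  26  30  31  35  35  35  40  40  40  45  46  45  48  53  60  63  70  69  70  73  73  74  78  78  82  78  82  85  85  89  89  89
```

The arm still blocks the scene camera. Return close to the start pose.

>>> jog_arm([
  [[0,0.7,-0.1,0,0,0],[0,0.8,-0.1,0,0,0],[0,0.8,-0.1,0,0,0],[0,0.8,0,0,0,0],[0,0.6,0,0,0,0],[0,0,0,0,0,0]],
])

```text
time: 23.82
tool_pos: [0.183, -0.6936, 0.2122]
tool_rot: [3.141, -0.0, -1.411]
wrist_force: [0.2, -0.3, 0.8]
gripper_width: 0.0178
```

```bash
python3 s.py; python3 loc.py
python3 - <<'E'
from h import *
P=np.load("P.npy")
t=eyes.capture("top"); im=eyes.capture("scene")
for l,cc in (("pebble_0_mid","top"),("pebble_0_mid","scene"),("sherd_mid","scene")):
    for d in eyes.find_in(l,cc)[:4]: print(l,cc,round(d['confidence'],2),np.round(w2t(d['location'],P)*1000))
g=cv2.cvtColor(im,cv2.COLOR_RGB2HSV)
for r in range(236,276,2): print(r,' '.join(f"{v:3d}" for v in g[r,340:380,1]))
E
```

```text
t 23.82 tray mm [[-453.1 -583.   212.2]] rpy deg [180.   -0.  -80.8] want yaw -80.7 F [ 0.2 -0.3  0.8] gap 0.0178 [-1.35  0.41  1.7  -0.    1.04  0.07]
px [277.4 253.7] area 46 tray [-66.  74.]
px [256.9 256.6] area 36 tray [-104.   87.]
px [342.6 281.8] area 142 tray [ -7. -60.]
pebble_0_mid top 0.66 [[-133. -220.   17.]]
sherd_mid scene 0.63 [[ -7. -63.  71.]]
236   5   6   8   9  19  12  12   8   6   4   7  29  96  95  98  99  99 100 100 100 102 103 100 101 102 102 102 102 103 103 102 100  98  98  98 100 100 101 104 104
238  11   6   8  10   8   8   6   5   6   4   3   6  14  79 102 104 101 102 101 102 102 102 102 102 100 101 100  98 100  98  99  99 101 100 102 101 102 101 106 103
240  11  11  11  11  11  12   9   9  12   9   9  10  38  88 102 101 102 102 104 103  99 101 100  97  99  99  98 101 101 102 101 102 105 103 101 103 103 103 103 102
242  11  11  12  11  12   9  11   9   9   9   9  10  35  91 101  99 100  99 100  97 101  98 101 101 100 101 100 102 106 102 102 102 104 104 106 105 103 103 104 103
244  12  12  12  12   9   9   9  12  11  12   9  12  38 100 100 100  98 100 101
[... 1844 characters left out ...]
  89  83  81  76  52  11  11   6   6   3   5
268  84  79  79  79  79  80  80  82  82  80  82  84  91  94  94  94  95  95  93  93  93  91  91  81  11  15  75  99  92  94  94  91  85  86  90  75   8   9   9   9
270  90  89  85  80  79  79  79  79  80  80  80  80  82  84  89  94  95  96  95  95  93  91  93  81   9  28  95  92  94  94  94  94  94  91  89  83  81  85  21  11
272  85  89  89  91  87  80  79  80  79  79  79  80  82  80  80  84  88  92  95  95  96  94  93  74   7  72  91  88  89  92  94  94  94  94  94  93  89  89  90  79
274  78  84  88  89  89  91  88  82  80  80  80  79  79  80  80  80  80  83  87  92  94  95  94  90  84  94  95  93  90  88  89  89  92  93  93  94  94  94  90  84
```

Through the gate, the scene camera sees only slot wall beyond the deck edge, so nothing protrudes to z = 52 mm. The sherd is unmoved and the deck is clear. Handing in.

```bash
python3 -c "
from workcell import ctrl; print(ctrl.close_job())"
```

```text
the job is handed in; nothing more can be done
None
```

I pushed all three pebbles through the gate one at a time and handed the job in at about 24 s of the 48 s limit. No verdict was reported.

I pushed the first pebble sideways into line with the shut fingers. All three then went through the gate in a cradle of two fingertips about 18 mm apart, with no grasping or lifting.

**Pebbles:**
- After the second push, the top camera showed two pebbles in the slot. If they rest on its floor they are near tray x = 98 and 85 mm, though the second was mostly hidden by the deck edge.
- After the third push, the deck was clear of pebbles. In the top picture the pale one's outline was cut off by the deck edge. Through the gate, the scene camera saw no pebble as high as 52 mm. The network put the visible surface at z ≈ 35 mm, in the slot.
- This third check rested on pixel values and the network, because I had used up all 12 pictures.

**Things to leave alone:** The sherd was at (-7, -63) mm at the last look, within measurement error of its start. The jar and brush were within about 4 mm of their first readings, taken once the third pebble was through. The arm was then back near its start pose, touching nothing.

**Checks that disagreed:**
- In the last top picture the network missed the pebbles and gave the brush's position instead.
- It never found the pebbles in the scene camera, where the slot is mostly hidden.
- The pale pebble appeared to rest partly against a darker one, so I know its height only as an upper bound.

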